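Index the carriage to the plate stack and slide the top plate aboard

ROBOT

A 6-joint arm with a two-finger parallel gripper is mounted at the origin on the work surface. World frame = base frame: x ahead of the robot, y to its left, z up, the work surface at z = 0. Lengths are in m, angles in rad, forces in N, time in s.
With the tool pointing down it reaches from about 0.375 to 0.9 m from the base axis. Payload 3.1 kg.
Tool frame: the origin (TCP) lies at the very end of the fingers, on their centre line; the grasp point (between the pads) lies 19 mm behind it; x points along the fingers, z is the direction in which the jaws open and shut, and the axes are right-handed (so a half turn about x gives the same grasp; the last joint's range is limited). The gripper opens to 85 mm and grips with 20 to 120 N. Pads are 22 mm wide; open, the fingers measure 114 mm over their backs; the gripper's body (76 mm by 85 mm) begins 54 mm behind the grasp point. The pads swing forward as they close: fully open they stand 13 mm farther back than shut.
Start: joints at [-1.478, 0.527, 1.433, -0, 1.181, -0.178], TCP at [0.168, -0.602, 0.231] pointing down, gripper open.
Joint ranges: [-3.08, 3.08], [-0.75, 2.2], [0.22, 2.44], [-1.43, 4.57], [0, 2.65], [-2.85, 2.85]. Speed limits (rad/s): [2.79, 2.79, 3.14, 3.14, 3.14, 3.14].

INTERFACE

Orientations are given as a unit quaternion [x, y, z, w].
In Python, from station import manip, viewer, job gives the robot as it stands.
- The arm moves only by the tool move_arm, never from a script. Its argument "deltas" is one flat list of numbers, 7 for each row, row after row: the finger opening in mm, from 0 to 85.4, then the shift along the tool's x, y, z in mm, then the turn, a rotation vector about the tool's x, y, z in degrees. In form: [jaw, tx, ty, tz, rx, ry, rz, jaw, tx, ty, tz, rx, ry, rz, ...]. A call has 1 to 10 rows; each row shifts and turns the commanded pose from where the row before left it, along the tool's axes as they then stand; what a row does not reach is not made up. A row lasts 1/10 s, in which the tool goes at most 50 mm and 8.59 degrees, less where a joint would pass 70% of its speed; a pose out of reach is approached as far as the arm can. A call is refused whole if a number of a shift passes 50 or a number of a turn 8.59, either way. A call with a gripper value outside its range is refused whole. The fingers move at their own pace and stop on an object; "force" is the grip in N (left out, the last holds). Time passes only in rows, so rows that do not move let the fingers close. It gives the time, the measured TCP pose, the force and the opening at its end, in the units of the state.
- manip.sense(): the state, without advancing time (a new reading comes with each control period).
- viewer.snapshot(name): name is "scene" or "top"; returns a dict with "image" (384x512x3 uint8, red, green, blue), "depth" (384x512 float32, m along the optical axis (not along the pixel's ray), 0 where there is no reading), "fovy" (degrees; the focal length in pixels is half the picture's height over the tangent of half this angle, whatever the lens; pixels are square), "cx", "cy" (the principal point, pixels), "k1" (the pictures are not rectified: a ray, as slopes to the right and down, at radius r is drawn at 1 + k1 r^2 times it, then the intrinsics apply), "R" (3x3) and "t" (3): a world point X has camera coordinates R X + t. Camera axes: x right, y down, z forward; pixel columns grow to the right and rows downward; lengths in m; the calibration is good to about 2 mm. A picture is of the moment at which its call begins.
- job.sign_off(): hands the job in, once; it reports no verdict.
The state is a dict: "t": time; "q": joint angles; "qd": joint speeds; "tau": joint torques, N m; "tcp_pos": TCP position; "tool_rot": TCP orientation; "force": force on the tool from outside, world axes, zero at the start; "ft_torque": the same for the moment, N m; "finger_gap": opening from 0.0 (shut) to 1.0 (fully open).
Only numpy, scipy, OpenCV 4.12 (cv2) and the standard library are available. Lean on these libraries where they do the work, as an engineer would, in place of code of your own. Each camera call takes 0.05 s, during which the arm holds its last target.

TASK

Bring the carriage of the slide rail up beside the stack of aluminium end plates: hold its release bar up while you slide it, then let the bar go so that it drops fully into the notch that best lines the carriage up with the stack. Then slide just the top plate sideways off the stack until it lies flat and wholly on the carriage's deck, without lifting it off; leave the carriage latched there, the other plates where they are in the stack, and the bin, cup, drill and profile alone.

Things in the scene. Friction and masses are not known exactly. Their poses are not given: they have to be found in the camera images.
- rail: Slide rail fixed to the table: base plate 370 x 165 x 10 mm, two steel rails and, on its +y side, a rack of dark teeth with 7 notches 30 mm apart. Origin on the table at the rail's middle; x along the rail (the way the carriage slides, roughly away from the robot), y across it towards the rack and release bar, z up. The plate stack stands on its -y side. Placed and turned anew each time.
- carriage (a joint): Carriage position along the rail's x in m: at 0 its deck centre is at rail x = -0.090; stops at -0.008 and 0.188; notches at 0, 0.03, 0.06 ... 0.18, with 1 mm of play. With the bar up it slides with about 1 N; 0.8 kg. It starts latched in the notch at 0, at least 48 mm short of the stack.
- deck_center (a point): Centre of the flat top face of the carriage's aluminium deck, 60 mm above the table; axes as the rail's. The deck is 150 mm long (x) and reaches from y = -60 mm to a stop lip at y = +60 mm that stands 12 mm above it. A plate centred within 12 mm in y and 25 mm in x lies wholly on it.
- release_bar (a joint): How far the release bar is lifted, in m: 0 = fully down in a notch (latched), 0.026 = upper stop; above 0.016 its pin clears the teeth and the carriage slides freely. Spring and weight press it down with 6 to 7 N: let go, its round pin is led by the roof-shaped teeth into the nearest notch, taking the carriage along; only within 1 mm of a tooth's ridge might it stay up (about 0.015).
- bar_grip (a point): Middle of the black round release bar, to be pinched from above: 14 mm thick, 126 mm long, along the rail's x, on two 10 mm posts 45 mm either side. It moves with the carriage: 82 mm to +y of the deck centre and, when down, 115 mm above the table; clear space under it down to 72 mm above the table. Pulling the pinched bar along slides the carriage.
- magazine: Plate magazine fixed to the table, turned like the rail, at a new place along it each time: grey block 117 x 95 x 17 mm with thin upright cheeks at its x ends (tops 70 mm high), open at its +y (carriage) and -y sides. Origin under its centre on the table, 113.5 mm to -y of the deck's centre line. Lined up = deck centre and magazine centre at nearly the same rail x; the best notch is within 16 mm.
- plate_top_center (a point): Centre (half-way up) of the top plate: aluminium, 100 (x) x 95 (y) x 15 mm, 0.25 to 0.5 kg, axes as the rail's. In the stack its centre is 69.5 mm above the table, its underside 2 mm above the deck, with a 6 mm gap to cross. Too wide to grip; its -y edge is free to be pushed; the cheeks guide it with 2.5 mm play. On the deck its centre is 7.5 mm above the deck.
- plate_second_center (a point): Centre of the second plate from the top, same plate, 54.5 mm above the table (its top face 62 mm). Loose; nothing but friction keeps it in y.
- plate_third_center (a point): Centre of the third plate, 39.5 mm above the table.
- plate_bottom_center (a point): Centre of the lowest plate, 24.5 mm above the table, resting on the magazine's block.
- parts_bin: Bystander: open blue plastic bin 190 x 130 x 75 mm, origin under its centre, long side along its x axis.
- cup: Bystander: green plastic cup, 84 mm across and 85 mm high, origin under its centre.
- drill: Bystander: cordless drill lying on its side, about 200 x 190 mm, 56 mm high, origin under the motor, chuck towards its +x, handle and battery towards its -y.
- profile: Bystander: offcut of square aluminium profile 180 x 30 x 30 mm, lying along its x axis, origin under its centre.
Mind the look-alikes: they are no part of the job. What is shaped like the part that bears plate_top_center but blue, purple or turquoise is not meant.

How it is judged:
On the way, in this order (a step that is already met when the one before it is completed fails the run):
1. the release bar is lifted clear of the notches (value of joint release_bar above 0.016 m), for 0.2 s.
2. the carriage stands beside the stack with the bar let go and fully down in a notch, the top plate still on the stack (x of deck_center in the frame of magazine between -0.022 and 0.022 m and value of joint release_bar below 0.003 m and distance of plate_top_center from where it was at the start of the episode below 0.015 m and contact force between the fingers and release_bar below 0.5 N), for 0.2 s.
3. the top plate lies on the deck (y of plate_top_center in the frame of deck_center between -0.014 and 0.014 m and x of plate_top_center in the frame of deck_center between -0.025 and 0.025 m and z of plate_top_center in the frame of deck_center between 0.004 and 0.011 m and angle between plate_top_center's own z axis and vertical below 0.06 rad), for 0.2 s.
At the end, for the whole second after the job is handed in: Bar down (under 3 mm) in a notch, deck centre within 22 mm of the magazine centre along the rail; top plate at rest, flat (0.06 rad) on the deck, its centre within 14 mm of the deck centre across the rail, 25 mm along it; the other plates within 10 mm of their start (all of step 3 and x of deck_center in the frame of magazine between -0.022 and 0.022 m and value of joint release_bar below 0.003 m and distance of each of plate_second_center, plate_third_center, plate_bottom_center from where it was at the start of the episode below 0.01 m and linear speed of plate_top below 0.01 m/s); the robot touches nothing.
It fails at once if the top plate is lifted off (raised more than 15 mm) (height (world z) of plate_top_center above 0.0845 m).
It fails at once if the top plate is tipped by more than 20 degrees (angle between plate_top_center's own z axis and vertical above 0.35 rad).
It fails at once if a lower plate is moved by more than 12 mm (distance of any of plate_second_center, plate_third_center, plate_bottom_center from where it was at the start of the episode above 0.012 m).
It fails at once if a bystander is moved by more than 20 mm (distance of any of parts_bin, cup, drill, profile from where it was at the start of the episode above 0.02 m).
It also fails if it takes over 58 s, if anything falls off the work surface, if the arm or the gripper's body presses on something with over 40 N, if the wrist force passes 120 N, or if a joint passes its speed limit or range.

## Working session

There is one attempt and no reset: what is moved stays moved. The work goes in short steps, Python scripts to look and compute and a tool call to move; the robot and the scene stay as the last step left them, time stands still between calls to the robot, and variables do not carry over. Pictures are saved under pics/ and viewed, and the job is handed in when it is done.

Besides the shell and the picture viewer there is one more tool, called after "Emit:" by a JSON object that holds its "api" and its "payload". move_arm: Moves the arm, as the interface text tells. Its arguments: {"type":"object","properties":{"deltas":{"type":"array"},"force":{"type":"number"}},"required":["deltas"]}

```bash
mkdir -p pics
cat > h.py <<'E'
import numpy as np, cv2
from station import manip, viewer, job
def K(s):
    h=s["image"].shape[0]; f=h/2/np.tan(np.radians(s["fovy"])/2)
    return f
def ray(s,u,v):
    f=K(s); d=np.array([(u-s["cx"])/f,(v-s["cy"])/f]); x=d.copy()
    for _ in range(30): x=d/(1+s["k1"]*(x@x))
    return x
def cen(s): return -np.array(s["R"]).T@np.array(s["t"])
def onplane(s,u,v,z):
    x=ray(s,u,v); d=np.array(s["R"]).T@np.array([x[0],x[1],1]); c=cen(s)
    return c+d*(z-c[2])/d[2]
def bydepth(s,u,v):
    x=ray(s,u,v); dd=s["depth"][int(round(v)),int(round(u))]
    return np.array(s["R"]).T@(np.array([x[0]*dd,x[1]*dd,dd])-np.array(s["t"]))
def proj(s,X):
    p=np.array(s["R"])@np.array(X)+np.array(s["t"]); x=p[:2]/p[2]; x=x*(1+s["k1"]*(x@x)); f=K(s)
    return x*f+[s["cx"],s["cy"]]
def cloud(s):
    h,w=s["depth"].shape; f=K(s); u,v=np.meshgrid(np.arange(w),np.arange(h))
    d=np.stack([(u-s["cx"])/f,(v-s["cy"])/f],-1); x=d.copy()
    for _ in range(30): x=d/(1+s["k1"]*(x**2).sum(-1,keepdims=True))
    D=s["depth"][...,None]; P=np.concatenate([x*D,D],-1)
    return (P-np.array(s["t"]))@np.array(s["R"])
def save(s,n,crop=None,z=1):
    im=s["image"][...,::-1]
    if crop: im=im[crop[1]:crop[3],crop[0]:crop[2]]
    im=cv2.resize(im,None,fx=z,fy=z,interpolation=cv2.INTER_CUBIC); cv2.imwrite(n,im)
E
python3 - <<'E'
from h import *
import pickle
for n in("scene","top"):
    s=viewer.snapshot(n); save(s,f"pics/{n}0.png",None,1.5); pickle.dump(s,open(n+"0.pkl","wb"))
    print(n,s["fovy"],s["k1"],cen(s),(s["depth"]>0).mean())
print(manip.sense())
E
```

```text
scene 45.73347198506241 -0.16723815262100902 [1.01732617 0.7283003  1.03055187] 0.9958852132161459
top 56.23129934204179 -0.0813148521358632 [ 0.37369787 -0.00280044  1.17725714] 0.9960378011067709
{'t': 0.1, 'q': array([-1.47748576e+00,  5.28415678e-01,  1.43374813e+00,  2.61373181e-06,
        1.18144562e+00, -1.78528940e-01]), 'qd': array([-0.00193819, -0.00015401, -0.00398619,  0.00044715,  0.00119244,
       -0.00054557]), 'tau': array([-1.24909989e-04, -4.43304956e+01, -1.78586984e+01, -2.75084267e-04,
        3.83469582e-03, -6.94431989e-06]), 'tcp_pos': array([ 0.16776564, -0.60139484,  0.23041368]), 'tool_rot': array([ 0.42816359,  0.56362051, -0.42711201,  0.56265725]), 'force': array([0.48147986, 0.08580863, 0.25828908]), 'ft_torque': array([-5.90514097e-03,  1.51706723e-02, -6.10379573e-05]), 'finger_gap': 0.9988983887444131}
```

```bash
ls -la . pics
```

```text
.:
total 2712
drwxr-xr-x  3 agent agent    4096 Dec  6 04:09 .
drwxr-xr-x 23 root  root     4096 Dec  6 04:08 ..
-rw-r--r--  1 agent agent    1300 Dec  6 04:09 h.py
drwxr-xr-x  2 agent agent    4096 Dec  6 04:09 pics
-rw-r--r--  1 agent agent 1376782 Dec  6 04:09 scene0.pkl
-rw-r--r--  1 agent agent 1376782 Dec  6 04:09 top0.pkl

pics:
total 1088
drwxr-xr-x 2 agent agent   4096 Dec  6 04:09 .
drwxr-xr-x 3 agent agent   4096 Dec  6 04:09 ..
-rw-r--r-- 1 agent agent 557157 Dec  6 04:09 scene0.png
-rw-r--r-- 1 agent agent 541390 Dec  6 04:09 top0.png
```

View pics/scene0.png

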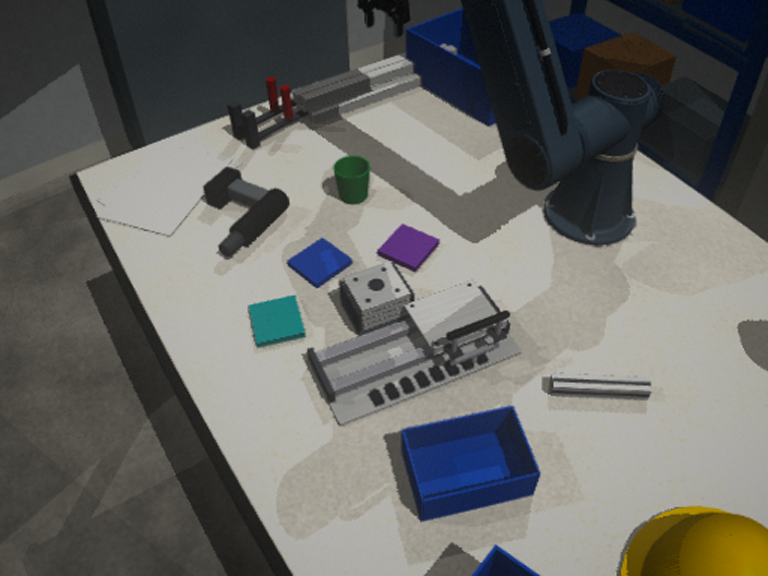

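View pics/top0.png

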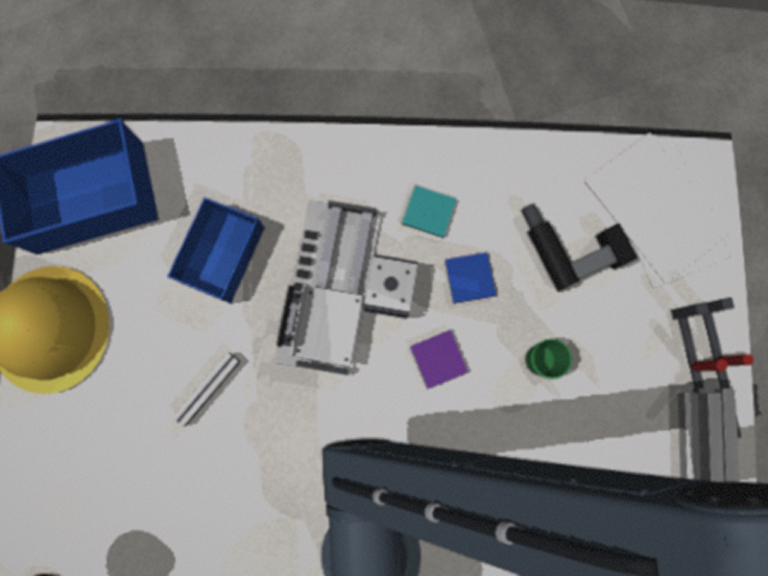

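The scene picture (at 1.5×) shows the silver stack at (377,290), the deck at (455,312), the black bar at (478,325) and the teeth around (430,378). In the top picture the stack is at (391,285), the deck at (330,325) and the bar at (291,315).

Things that could be taken for the top plate, in top-picture pixels: silver plate on the magazine (391,285), turquoise (430,211), blue (471,277) and purple (440,358). The last three lie on the table. I choose the silver one.

Run:
```python
from h import *
import pickle
s=pickle.load(open("top0.pkl","rb")); save(s,"pics/crop_top.png",(170,120,310,260),5)
s2=pickle.load(open("scene0.pkl","rb")); save(s2,"pics/crop_scene.png",(190,160,360,290),4.5)
for nm,S in(("top",s),("scene",s2)):
    C=cloud(S)
    roi=(C[...,0]>0.3)&(C[...,0]<0.8)&(C[...,1]>-0.15)&(C[...,1]<0.25)
    print(nm,"table z",np.median(C[...,2][roi&(abs(C[...,2])<0.02)]))
    for lab,lo,hi in(("deck",.052,.066),("plate",.0725,.083),("bar",.105,.13)):
        m=(roi&(C[...,2]>lo)&(C[...,2]<hi)).astype(np.uint8)
        n,L,st,ce=cv2.connectedComponentsWithStats(m)
        for i in np.argsort(-st[1:,4])[:3]+1:
            if st[i,4]<15: continue
            P=C[L==i]; r=cv2.minAreaRect((P[:,:2]*1000).astype(np.float32))
            print(lab,st[i,4],ce[i].round(1),"mean",P.mean(0).round(4),"z",np.median(P[:,2]).round(4),[np.round(a,1) for a in r])
```

```text
top table z 0.000865217562203571
deck 1822 [218.2 216.8] mean [0.4734 0.1028 0.0597] z 0.0599 [array([474. , 103.7]), array([120.8, 150.6]), np.float64(81.5)]
plate 953 [259.9 188.7] mean [ 0.5628 -0.0248  0.0769] z 0.0768 [array([565.1, -25.2]), array([ 95. , 105.6]), np.float64(81.8)]
bar 196 [190.2 210.2] mean [0.485  0.1809 0.12  ] z 0.1202 [array([484.9, 182. ]), array([ 14.2, 124.4]), np.float64(81.3)]
scene table z 0.001634004158401412
deck 1641 [293.8 207.3] mean [0.4905 0.0864 0.0598] z 0.0599 [array([534.9,  69.6]), array([174.7, 296.7]), np.float64(57.9)]
deck 57 [314.8 224.7] mean [0.4803 0.1685 0.0596] z 0.0591 [array([479.4, 168.6]), array([10.2, 63.6]), np.float64(74.3)]
plate 895 [249.9 190.4] mean [ 0.5662 -0.0231  0.0771] z 0.0771 [array([564.8, -25.2]), array([ 99.4, 109.2]), np.float64(80.7)]
plate 17 [330.6 218.8] mean [0.4418 0.1861 0.0764] z 0.0751 [array([440.5, 184. ]), array([24. , 13.4]), np.float64(83.5)]
bar 247 [317.9 216.6] mean [0.4899 0.1862 0.1192] z 0.1199 [array([487.4, 184.8]), array([ 16.1, 124.9]), np.float64(81.7)]
```

View pics/crop_top.png

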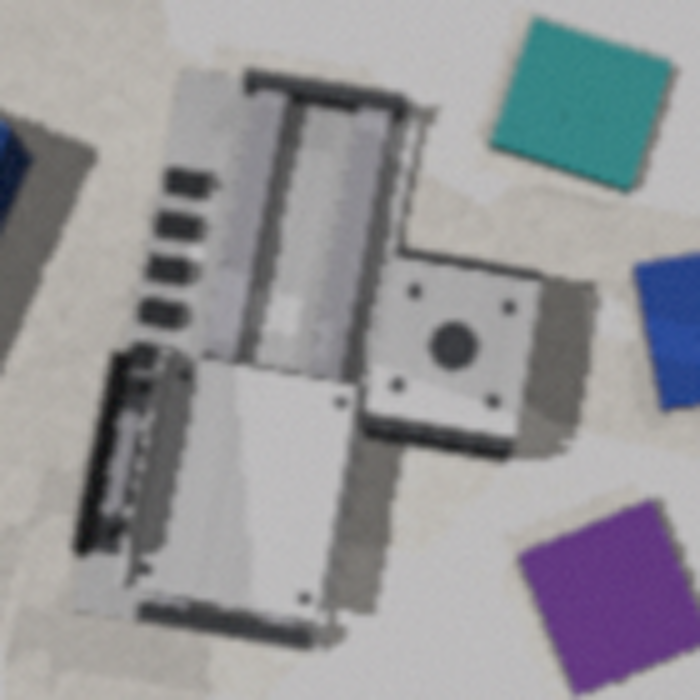

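View pics/crop_scene.png

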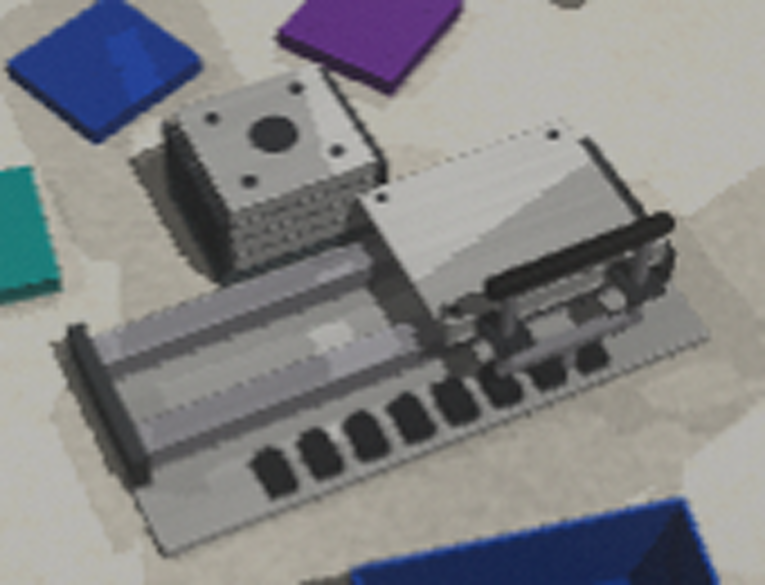

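Run:
```python
from h import *
import pickle
s=pickle.load(open("top0.pkl","rb")); s2=pickle.load(open("scene0.pkl","rb"))
a=np.radians(-8.5); ex=np.array([np.cos(a),np.sin(a)]); ey=np.array([-ex[1],ex[0]])
def hole(S,u0,v0,r,off):
    g=255-cv2.cvtColor(S["image"],cv2.COLOR_RGB2GRAY).astype(float)
    w=g[v0-r:v0+r+1,u0-r:u0+r+1]; w=np.clip(w-np.percentile(w,60)-off,0,None)
    v,u=np.mgrid[v0-r:v0+r+1,u0-r:u0+r+1]; return (u*w).sum()/w.sum(),(v*w).sum()/w.sum()
T=lambda x,y:(170+x/5-.4,120+y/5-.4)
Sc=lambda x,y:(190+x/4.5-.4,160+y/4.5-.4)
sets={"top":(s,T,(455,345),[(415,290),(509,306),(398,385),(492,401)],[(341,402),(305,597),(184,375),(146,568)]),
"scene":(s2,Sc,(274,133),[(212,118),(296,88),(337,150),(249,181)],[(381,197),(553,134)])}
for n,(S,f,c,pl,dk) in sets.items():
    u,v=f(*c); h=hole(S,round(u),round(v),7,20); H=onplane(S,*h,.077)
    P=np.array([onplane(S,*hole(S,round(f(*p)[0]),round(f(*p)[1]),2,10),.077) for p in pl])
    D=np.array([onplane(S,*hole(S,round(f(*p)[0]),round(f(*p)[1]),2,10),.060) for p in dk])
    print(n,"hole",H.round(4),"screws mean",P.mean(0).round(4))
    print(" deck screws rail-frame rel hole",np.c_[(D-H)[:,:2]@ex,(D-H)[:,:2]@ey].round(4).tolist(), D[:2].mean(0).round(4), "yaw",np.degrees(np.arctan2(*(D[0]-D[1])[[1,0]])))
```

```text
top hole [ 0.5627 -0.0259  0.077 ] screws mean [ 0.5628 -0.0259  0.077 ]
 deck screws rail-frame rel hole [[-0.045, 0.0633], [-0.1694, 0.0634], [-0.0454, 0.1637], [-0.1684, 0.1672]] [0.466  0.0526 0.06  ] yaw -8.515097787943509
scene hole [ 0.5634 -0.0253  0.077 ] screws mean [ 0.5632 -0.0255  0.077 ]
 deck screws rail-frame rel hole [[-0.0449, 0.061], [-0.1685, 0.0633]] [0.4671 0.052  0.06  ] yaw -9.575753175593551
```

```bash
cat >> h.py <<'E'
from scipy.spatial.transform import Rotation as Ro
a=np.radians(-8.5); EX=np.array([np.cos(a),np.sin(a),0]); EY=np.array([-EX[1],EX[0],0]); EZ=np.array([0,0,1.])
def plan(target,zdir):
    st=manip.sense(); R=Ro.from_quat(st["tool_rot"])
    x=-EZ; z=zdir/np.linalg.norm(zdir); y=np.cross(z,x); G=Ro.from_matrix(np.c_[x,y,z])
    print("t",st["t"],"tcp",st["tcp_pos"].round(4),"q",st["q"].round(3),"gap",round(st["finger_gap"],3),"F",st["force"].round(2))
    print("tool axes\n",R.as_matrix().round(3))
    print("delta in tool mm",(R.inv().apply(np.array(target)-st["tcp_pos"])*1000).round(1),"in goal axes",(G.inv().apply(np.array(target)-st["tcp_pos"])*1000).round(1),"rot deg",np.degrees((R.inv()*G).as_rotvec()).round(2))
E
python3 - <<'E'
from h import *
plan([.4855,.1832,.18],EY); plan([.4855,.1832,.18],-EY)
E
```

```text
t 0.1 tcp [ 0.1678 -0.6014  0.2304] q [-1.477  0.528  1.434  0.     1.181 -0.179] gap 0.999 F [0.48 0.09 0.26]
tool axes
 [[-0.     0.963  0.269]
 [ 0.002  0.269 -0.963]
 [-1.     0.    -0.002]]
delta in tool mm [  51.9  516.7 -670.4] in goal axes [  50.4 -198.3  822.9] rot deg [-155.92   -0.     -0.16]
t 0.1 tcp [ 0.1678 -0.6014  0.2304] q [-1.477  0.528  1.434  0.     1.181 -0.179] gap 0.999 F [0.48 0.09 0.26]
tool axes
 [[-0.     0.963  0.269]
 [ 0.002  0.269 -0.963]
 [-1.     0.    -0.002]]
delta in tool mm [  51.9  516.7 -670.4] in goal axes [  50.4  198.3 -822.9] rot deg [24.08 -0.12  0.  ]
```

Emit:
{"api": "move_arm", "payload": {"deltas": [50,0,35,-35,0,0,0,50,0,35,-35,0,0,0,50,0,35,-35,0,0,0,50,0,35,-35,0,0,0,50,0,35,-35,0,0,0,50,0,35,-35,0,0,0,50,0,35,-35,0,0,0,50,0,35,-35,0,0,0,50,0,35,-35,0,0,0,50,0,35,-35,0,0,0]}}

```text
t: 1.1
tcp_pos: [0.4115, -0.169, 0.2312]
tool_rot: [0.428, 0.563, -0.428, 0.563]
force: [0.1, -0.8, -0.5]
finger_gap: 0.585
```

Emit:
{"api": "move_arm", "payload": {"deltas": [50,0,20,-40,0,0,0,50,0,20,-40,0,0,0,50,0,20,-40,0,0,0,50,0,20,-40,0,0,0,50,0,20,-40,0,0,0,50,0,20,-40,0,0,0,50,0,20,-40,0,0,0,50,0,20,-40,0,0,0,50,0,0,0,-8.5,0,0,50,0,0,0,-8.5,0,0]}}

```text
t: 2.1
tcp_pos: [0.4788, 0.1821, 0.2308]
tool_rot: [0.337, 0.622, -0.337, 0.622]
force: [-0.5, 0.6, -0.5]
finger_gap: 0.586
```

Emit:
{"api": "move_arm", "payload": {"deltas": [50,0,0,0,-8.5,0,0,50,0,0,0,-8.5,0,0,50,0,0,0,-8.5,0,0,50,0,0,0,-8.5,0,0,50,0,0,0,-8.5,0,0,50,0,0,0,-8.5,0,0,50,0,0,0,-8.5,0,0,50,0,0,0,-8.5,0,0,50,0,0,0,-8.5,0,0,50,0,0,0,-8.5,0,0]}}

```text
t: 3.1
tcp_pos: [0.4788, 0.1802, 0.2309]
tool_rot: [-0.171, 0.687, 0.171, 0.686]
force: [0.7, 0.1, -0.6]
finger_gap: 0.584
```

Emit:
{"api": "move_arm", "payload": {"deltas": [40,0,0,0,-8.5,0,0,40,0,0,0,-8.5,0,0,40,0,0,0,-8.5,0,0,40,0,0,0,-8.5,0,0,40,0,0,0,-8.5,0,0,40,0,0,0,-8.5,0,0,40,0,0,0,0,0,0]}}

```text
t: 3.8
tcp_pos: [0.4789, 0.1802, 0.231]
tool_rot: [-0.448, 0.548, 0.448, 0.547]
force: [0.3, 0.2, 0.6]
finger_gap: 0.466
```

Run:
```python
from h import *
plan([.4855,.1832,.096],EY)
```

```text
t 3.8 tcp [0.4789 0.1802 0.231 ] q [ 0.141  0.377  1.713  0.     1.053 -1.23 ] gap 0.466 F [0.34 0.24 0.57]
tool axes
 [[-0.001 -0.98   0.198]
 [-0.     0.198  0.98 ]
 [-1.     0.001 -0.   ]]
delta in tool mm [135.   -6.    4.3] in goal axes [135.   -6.1   3.9] rot deg [-2.94 -0.02 -0.05]
```

Emit:
{"api": "move_arm", "payload": {"deltas": [40,0,-6,4,-2.9,0,0,40,30,0,0,0,0,0,40,30,0,0,0,0,0,40,20,0,0,0,0,0,40,0,0,0,0,0,0]}}

```text
t: 4.3
tcp_pos: [0.4836, 0.1826, 0.1487]
tool_rot: [-0.459, 0.539, 0.462, 0.534]
force: [0.1, -0.3, 0.3]
finger_gap: 0.468
```

Run:
```python
from h import *
plan([.4855,.1832,.096],EY)
s=viewer.snapshot("scene"); save(s,"pics/s1.png",(230,120,400,290),4)
print([ (proj(s,p)-[230,120])*4 for p in ([.4855,.1832,.115],)])
```

```text
t 4.3 tcp [0.4836 0.1826 0.1487] q [ 0.145  0.507  1.778 -0.     0.864 -1.274] gap 0.468 F [ 0.08 -0.32  0.29]
tool axes
 [[-0.007 -0.988  0.151]
 [-0.001  0.151  0.989]
 [-1.     0.007 -0.002]]
delta in tool mm [52.6 -2.2  1. ] in goal axes [52.7 -1.8  0.9] rot deg [-0.2  -0.12 -0.38]
[array([353.85035546, 384.37714896])]
```

View pics/s1.png

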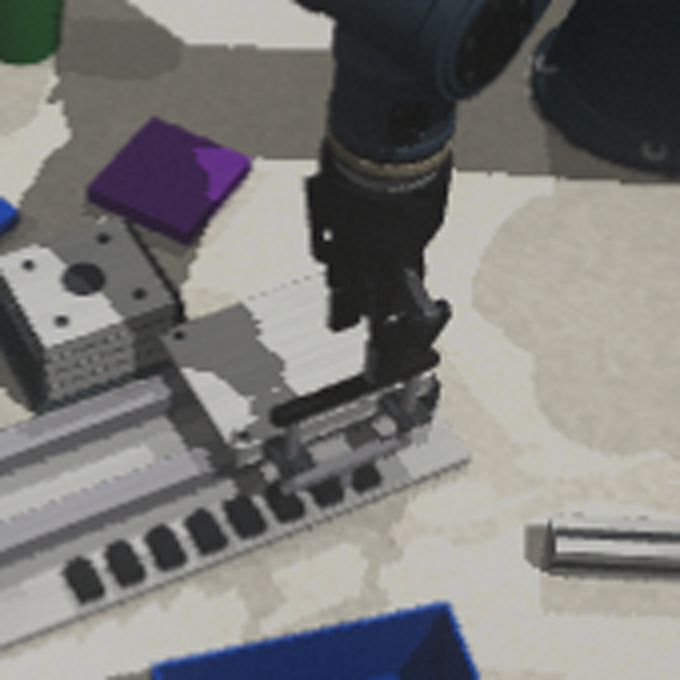

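The fingers (400,330) stand above the middle of the bar (354,385), and the view agrees with the numbers. I go down and pinch.

Emit:
{"api": "move_arm", "payload": {"deltas": [40,20,-2,1,0,0,0,40,20,0,0,0,0,0,40,12,0,0,0,0,0,40,0,0,0,0,0,0,10,0,0,0,0,0,0,10,0,0,0,0,0,0,5,0,0,0,0,0,0,5,0,0,0,0,0,0], "force": 50}}

```text
t: 5.15
tcp_pos: [0.4885, 0.1829, 0.1005]
tool_rot: [-0.462, 0.536, 0.461, 0.536]
force: [-0.9, -5.2, 4.5]
finger_gap: 0.14
```

Run:
```python
from h import *
plan([.4855,.1832,.096],EY)
```

```text
t 5.15 tcp [0.4885 0.1829 0.1005] q [ 0.145  0.591  1.805 -0.002  0.744 -1.276] gap 0.14 F [-0.88 -5.24  4.54]
tool axes
 [[ 0.001 -0.989  0.148]
 [-0.001  0.148  0.989]
 [-1.    -0.002 -0.001]]
delta in tool mm [ 4.5  3.1 -0.2] in goal axes [ 4.5  3.  -0.2] rot deg [ 0.01 -0.06  0.1 ]
```

Emit:
{"api": "move_arm", "payload": {"deltas": [5,-7,0,0,0,0,0,5,-7,0,0,0,0,0,5,-7,0,0,0,0,0,5,0,0,0,0,0,0,5,0,0,0,0,0,0]}}

```text
t: 5.65
tcp_pos: [0.4873, 0.1831, 0.1204]
tool_rot: [-0.462, 0.536, 0.462, 0.535]
force: [-0.5, -5.0, -7.4]
finger_gap: 0.138
```

Run:
```python
from h import *
plan([.4855+.12*EX[0],.1832+.12*EX[1],.118],EY)
s=viewer.snapshot("scene"); save(s,"pics/s2.png",(230,120,400,290),4)
C=cloud(s)
m=(C[...,2]>.1)&(C[...,2]<.16)&(C[...,0]>.4)&(C[...,0]<.6)&(C[...,1]>.16)&(C[...,1]<.205)
P=C[m]; t=(P-[.4855,.1832,0])@EX
for k in range(-70,80,10):
    w=P[(t*1000>k)&(t*1000<k+10)]
    if len(w): print(k,len(w),w[:,2].max().round(4))
```

```text
t 5.65 tcp [0.4873 0.1831 0.1204] q [ 1.450e-01  5.560e-01  1.793e+00 -1.000e-03  7.930e-01 -1.276e+00] gap 0.138 F [-0.47 -5.01 -7.45]
tool axes
 [[-0.001 -0.989  0.148]
 [-0.001  0.148  0.989]
 [-1.     0.001 -0.001]]
delta in tool mm [ 2.200e+00 -1.182e+02 -1.000e-01] in goal axes [ 2.400e+00 -1.182e+02 -1.000e-01] rot deg [-0.   -0.08 -0.07]
-70 1 0.1408
-60 13 0.1449
-50 19 0.1444
-40 2 0.1152
-10 4 0.1397
0 28 0.1577
10 66 0.1599
20 19 0.1446
30 21 0.1445
40 43 0.1469
50 24 0.1425
60 7 0.1415
```

View pics/s2.png

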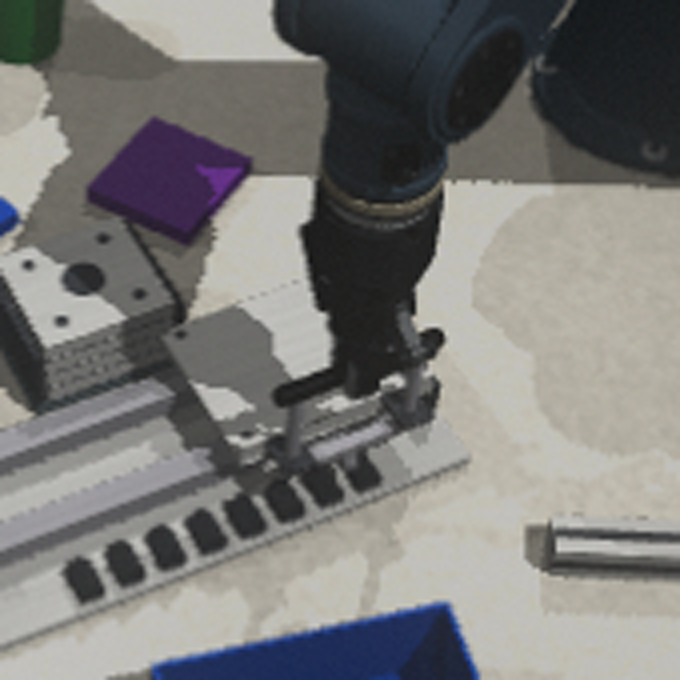

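The bar (360,370) is up by about 20 mm and its load shows on the wrist (7.4 N). Next I slide it 120 mm along the rail.

Emit:
{"api": "move_arm", "payload": {"deltas": [5,0,-8,0,0,0,0,5,0,-14,0,0,0,0,5,0,-14,0,0,0,0,5,0,-14,0,0,0,0,5,0,-14,0,0,0,0,5,0,-14,0,0,0,0,5,0,-14,0,0,0,0,5,0,-14,0,0,0,0,5,0,-14,0,0,0,0,5,0,0,0,0,0,0]}}

```text
t: 6.7
tcp_pos: [0.609, 0.165, 0.12]
tool_rot: [-0.462, 0.535, 0.461, 0.536]
force: [1.1, -3.8, -7.0]
finger_gap: 0.14
```

Run:
```python
from h import *
plan(np.array([.4880,.1830,.118])+.12*EX,EY)
s=viewer.snapshot("scene"); save(s,"pics/s3.png",(200,120,370,290),4)
```

```text
t 6.7 tcp [0.609 0.165 0.12 ] q [ 8.800e-02  6.700e-01  1.512e+00 -1.000e-03  9.570e-01 -1.333e+00] gap 0.14 F [ 1.07 -3.77 -6.99]
tool axes
 [[ 0.003 -0.989  0.149]
 [-0.001  0.149  0.989]
 [-1.    -0.003 -0.   ]]
delta in tool mm [ 2.   2.3 -0. ] in goal axes [ 2.   2.3 -0. ] rot deg [-0.05 -0.03  0.15]
```

View pics/s3.png

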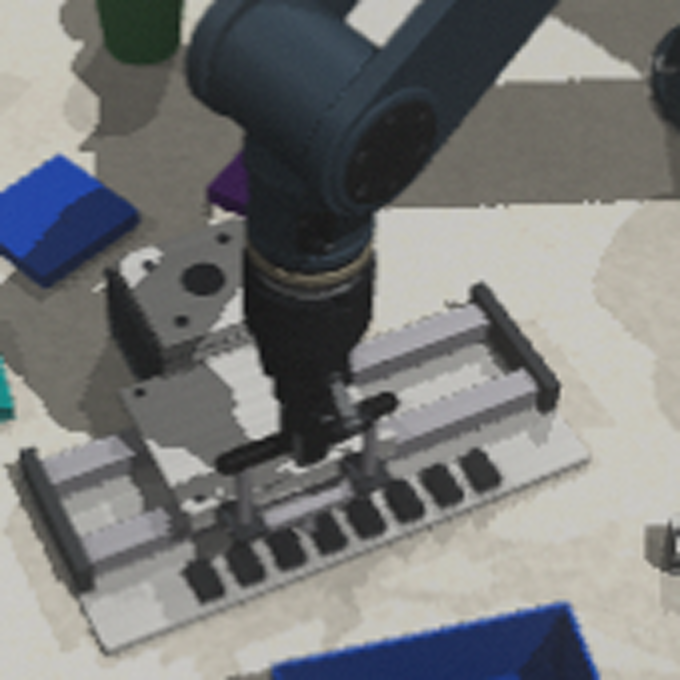

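The carriage stands beside the stack, with the deck's near corner at (185,500) and the bar at (310,430). I lower the bar and let it go.

Emit:
{"api": "move_arm", "payload": {"deltas": [5,0,2,0,0,0,0,5,6,0,0,0,0,0,5,6,0,0,0,0,0,5,4,0,0,0,0,0,5,0,0,0,0,0,0,40,0,0,0,0,0,0,40,0,0,0,0,0,0,40,0,0,0,0,0,0,40,0,0,0,0,0,0]}}

```text
t: 7.65
tcp_pos: [0.6048, 0.167, 0.105]
tool_rot: [-0.462, 0.535, 0.461, 0.536]
force: [-0.4, 0.2, -0.9]
finger_gap: 0.471
```

Emit:
{"api": "move_arm", "payload": {"deltas": [40,-20,0,0,0,0,0,40,-30,0,0,0,0,0,40,-30,0,0,0,0,0,40,-20,0,0,0,0,0,0,0,0,-50,8.5,0,0,0,0,0,-50,8.5,0,0,0,0,0,0,0,0,0]}}

```text
t: 8.35
tcp_pos: [0.5811, 0.0647, 0.2047]
tool_rot: [-0.375, 0.6, 0.375, 0.599]
force: [1.0, 0.4, -0.7]
finger_gap: -0.001
```

Run:
```python
from h import *
plan([.55,-.11,.15],EX); plan([.55,-.11,.15],EY)
for n in("scene","top"):
    s=viewer.snapshot(n); save(s,f"pics/{n}4.png",None,1.5)
    C=cloud(s); 
    m=((C[...,2]>.095)&(C[...,2]<.135)&(C[...,0]>.45)&(C[...,0]<.72)&(C[...,1]>.13)&(C[...,1]<.2))
    P=C[m]; 
    if len(P): print(n,len(P),P.mean(0).round(4),np.percentile(P[:,2],[50,90,98]).round(4), cv2.minAreaRect((P[:,:2]*1000).astype(np.float32)))
```

```text
t 8.35 tcp [0.5811 0.0647 0.2047] q [-0.079  0.506  1.563 -0.002  1.075 -1.197] gap -0.001 F [ 1.02  0.36 -0.7 ]
tool axes
 [[-0.002 -0.899  0.437]
 [-0.002  0.437  0.899]
 [-1.     0.001 -0.002]]
delta in tool mm [  55.   -48.4 -170.6] in goal axes [  54.7 -177.3   -5. ] rot deg [ 7.259e+01 -1.300e-01  4.000e-02]
t 8.35 tcp [0.5811 0.0647 0.2047] q [-0.079  0.506  1.563 -0.002  1.075 -1.197] gap -0.001 F [ 1.02  0.36 -0.7 ]
tool axes
 [[-0.002 -0.899  0.437]
 [-0.002  0.437  0.899]
 [-1.     0.001 -0.002]]
delta in tool mm [  55.   -48.4 -170.6] in goal axes [  54.7    5.  -177.3] rot deg [-17.41  -0.11  -0.06]
scene 283 [0.6092 0.1684 0.1183] [0.1201 0.1231 0.1249] ((606.5314331054688, 167.1884307861328), (15.316104888916016, 125.21439361572266), 81.58839416503906)
top 81 [0.6173 0.1611 0.1196] [0.1202 0.1234 0.1247] ((618.2723999023438, 161.42532348632812), (13.501638412475586, 54.67032241821289), 82.527099609375)
```

View pics/scene4.png

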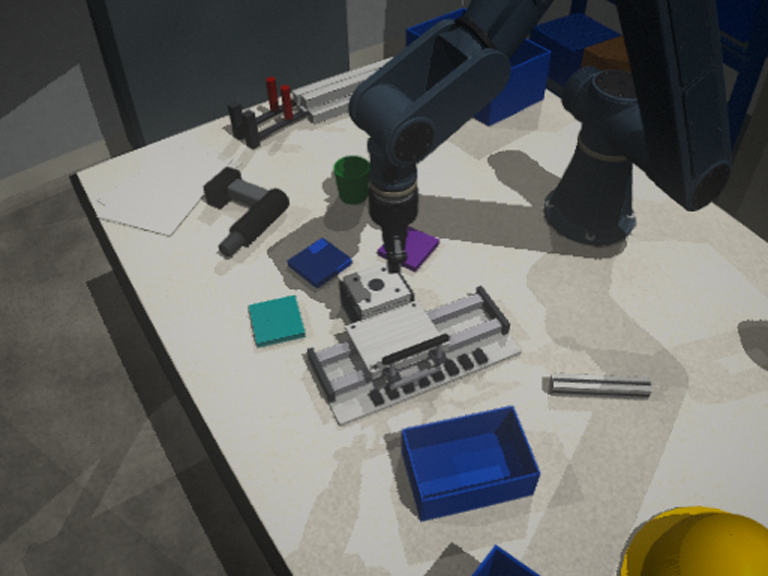

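View pics/top4.png

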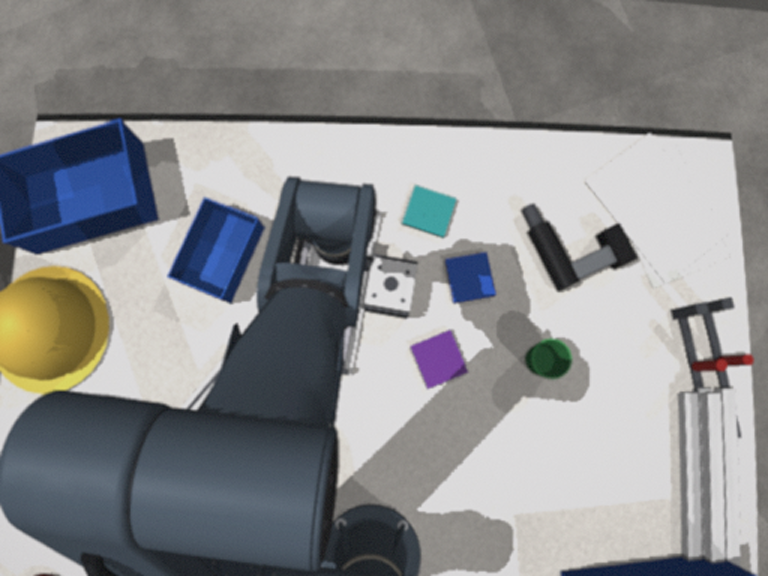

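The bar lies at its old height again (0.120 measured both times) and has moved 120.4 mm. In the scene picture the bar is at (415,350) and the deck at (395,335), beside the untouched stack at (377,285). Now I go behind the stack, with the jaws shut and set along the rail.

Emit:
{"api": "move_arm", "payload": {"deltas": [0,0,-10,-34,0,0,0,0,0,-10,-34,0,0,0,0,0,-10,-34,0,0,0,0,0,-10,-34,0,0,0,0,0,-8,-34,0,0,0,0,0,0,0,8,0,0,0,0,0,0,8,0,0,0,0,0,0,8,0,0,0,0,0,0,8,0,0,0,0,0,0,8,0,0]}}

```text
t: 9.45
tcp_pos: [0.5537, -0.1035, 0.2043]
tool_rot: [-0.149, 0.691, 0.149, 0.692]
force: [0.2, 0.3, -0.3]
finger_gap: -0.002
```

Emit:
{"api": "move_arm", "payload": {"deltas": [0,0,0,0,8,0,0,0,0,0,0,8,0,0,0,0,0,0,8,0,0,0,0,0,0,8,0,0,0,40,0,0,0.6,0,0,0,30,0,0,0,0,0,0,0,0,0,0,0,0]}}

```text
t: 10.15
tcp_pos: [0.5505, -0.1025, 0.1307]
tool_rot: [0.05, 0.708, -0.048, 0.703]
force: [0.2, -0.0, 0.0]
finger_gap: -0.002
```

Run:
```python
from h import *
plan([.5504,-.1098,.068],EX)
```

```text
t 10.15 tcp [ 0.5505 -0.1025  0.1307] q [-3.840e-01  5.820e-01  1.682e+00  1.000e-03  8.860e-01 -2.450e-01] gap -0.002 F [ 0.21 -0.01  0.03]
tool axes
 [[-0.008  0.139  0.99 ]
 [ 0.004  0.99  -0.139]
 [-1.     0.003 -0.008]]
delta in tool mm [62.7 -7.4  1.4] in goal axes [62.7 -7.3  0.9] rot deg [ 0.52 -0.48 -0.15]
```

Emit:
{"api": "move_arm", "payload": {"deltas": [0,20,-7,1,0.5,0,0,0,20,0,0,0,0,0,0,15,0,0,0,0,0,0,7,0,0,0,0,0,0,0,0,0,0,0,0]}}

```text
t: 10.65
tcp_pos: [0.5532, -0.1116, 0.0724]
tool_rot: [0.053, 0.705, -0.053, 0.705]
force: [0.6, -1.1, 0.3]
finger_gap: -0.002
```

Run:
```python
from h import *
plan([.5504,-.1098,.068],EX)
s=viewer.snapshot("top"); save(s,"pics/t5.png",(170,120,330,260),4.5)
s=viewer.snapshot("scene"); save(s,"pics/s5.png",(190,130,340,270),5)
```

```text
t 10.65 tcp [ 0.5532 -0.1116  0.0724] q [-0.397  0.677  1.71   0.     0.755 -0.248] gap -0.002 F [ 0.64 -1.1   0.34]
tool axes
 [[ 0.     0.149  0.989]
 [ 0.     0.989 -0.149]
 [-1.     0.    -0.   ]]
delta in tool mm [ 4.4  1.4 -3.1] in goal axes [ 4.4  1.4 -3.1] rot deg [-0.06 -0.   -0.01]
```

View pics/t5.png

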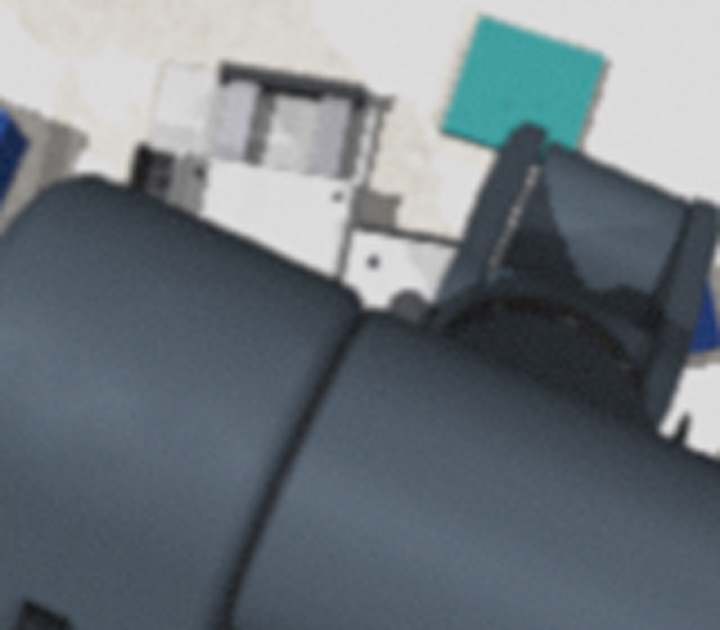

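View pics/s5.png

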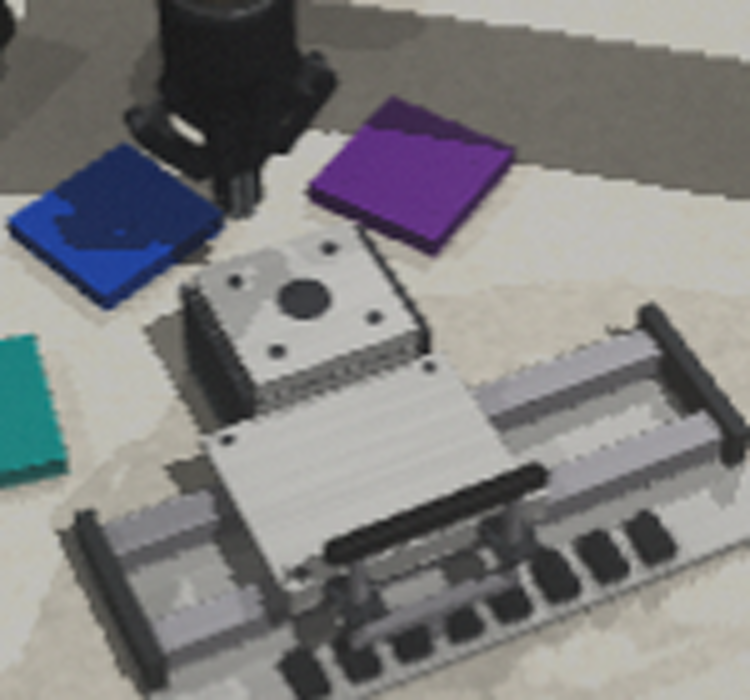

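The finger tips (238,205) stand behind the stack's free edge, the stack at (305,300) is whole, and the bar at (440,510) is down on the posts. I set the height and push gently.

Emit:
{"api": "move_arm", "payload": {"deltas": [0,4,0,-3,0,0,0,0,0,8,0,0,0,0,0,0,8,0,0,0,0,0,0,4,0,0,0,0,0,0,0,0,0,0,0]}}

```text
t: 11.25
tcp_pos: [0.5528, -0.091, 0.0685]
tool_rot: [0.053, 0.705, -0.053, 0.705]
force: [-0.2, 0.4, -0.2]
finger_gap: -0.0
```

Run:
```python
from h import *
plan(np.array([.563,-.0257,.068])-.0585*EY,EX)
```

```text
t 11.25 tcp [ 0.5528 -0.091   0.0685] q [-0.363  0.68   1.723  0.     0.739 -0.213] gap -0.0 F [-0.24  0.42 -0.18]
tool axes
 [[ 0.     0.149  0.989]
 [ 0.     0.989 -0.149]
 [-1.     0.     0.   ]]
delta in tool mm [0.5 7.6 0.4] in goal axes [0.5 7.6 0.4] rot deg [-0.05  0.   -0.  ]
```

Emit:
{"api": "move_arm", "payload": {"deltas": [0,0,6,0,0,0,0,0,0,6,0,0,0,0,0,0,6,0,0,0,0,0,0,6,0,0,0,0,0,0,6,0,0,0,0]}}

```text
t: 11.75
tcp_pos: [0.5574, -0.062, 0.0684]
tool_rot: [0.053, 0.705, -0.053, 0.705]
force: [-1.5, -2.8, 0.3]
finger_gap: -0.002
```

Run:
```python
from h import *
plan(np.array([.563,-.0257,.068])+(.1135-.0585)*EY,EX)
s=viewer.snapshot("scene"); save(s,"pics/s6.png",(190,130,340,270),5)
```

```text
t 11.75 tcp [ 0.5574 -0.062   0.0684] q [-0.31   0.68   1.721 -0.     0.74  -0.159] gap -0.002 F [-1.52 -2.81  0.3 ]
tool axes
 [[ 0.     0.15   0.989]
 [-0.     0.989 -0.15 ]
 [-1.    -0.     0.   ]]
delta in tool mm [ 0.4 91.7 -0.1] in goal axes [ 0.4 91.7  0.1] rot deg [-0.12  0.02  0.02]
```

View pics/s6.png

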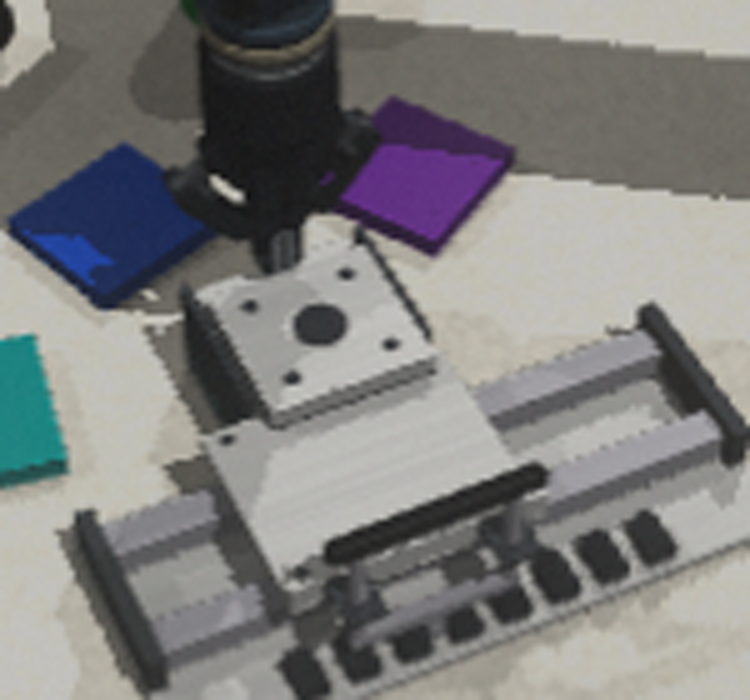

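The plate (hole now at (320,325)) slides over the deck's edge with the finger at (283,255) behind it, and the force is about 3 N. I push on.

Emit:
{"api": "move_arm", "payload": {"deltas": [0,0,6,0,0,0,0,0,0,6,0,0,0,0,0,0,6,0,0,0,0,0,0,6,0,0,0,0,0,0,6,0,0,0,0,0,0,6,0,0,0,0,0,0,6,0,0,0,0]}}

```text
t: 12.5
tcp_pos: [0.5637, -0.0204, 0.0685]
tool_rot: [0.053, 0.705, -0.053, 0.705]
force: [-0.3, -2.8, 2.0]
finger_gap: -0.0
```

Run:
```python
from h import *
plan(np.array([.563,-.0257,.068])+(.1135-.0585)*EY,EX)
s=viewer.snapshot("scene"); save(s,"pics/s7.png",(190,130,340,270),5)
```

```text
t 12.5 tcp [ 0.5637 -0.0204  0.0685] q [-0.234  0.683  1.713 -0.     0.745 -0.084] gap -0.0 F [-0.31 -2.85  2.01]
tool axes
 [[ 0.     0.15   0.989]
 [-0.     0.989 -0.15 ]
 [-1.    -0.     0.   ]]
delta in tool mm [ 0.5 49.7 -0.1] in goal axes [ 0.5 49.7  0. ] rot deg [-0.12  0.02  0.01]
```

View pics/s7.png

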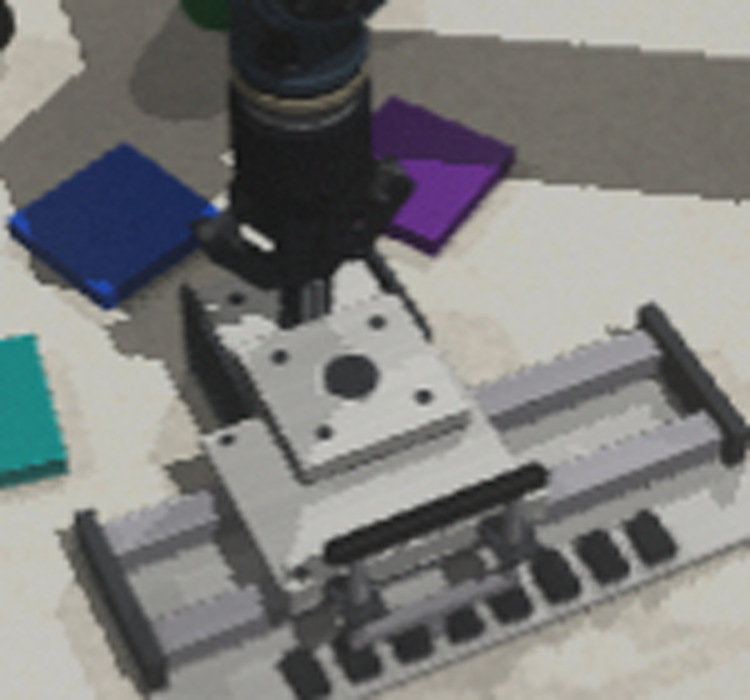

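The plate (hole at (352,377)) straddles the gap and the second plate (screw at (237,298)) has stayed. I push on in the same way.

Emit:
{"api": "move_arm", "payload": {"deltas": [0,0,6,0,0,0,0,0,0,6,0,0,0,0,0,0,6,0,0,0,0,0,0,6,0,0,0,0,0,0,6,0,0,0,0,0,0,6,0,0,0,0,0,0,6,0,0,0,0,0,0,3,0,0,0,0,0,0,0,0,0,0,0]}}

```text
t: 13.45
tcp_pos: [0.5704, 0.0244, 0.0684]
tool_rot: [0.053, 0.705, -0.053, 0.705]
force: [0.1, -0.3, -0.2]
finger_gap: 0.002
```

```bash
cat >> h.py <<'E'
def hole(S,u0,v0,r,off):
    g=255-cv2.cvtColor(S["image"],cv2.COLOR_RGB2GRAY).astype(float)
    w=g[v0-r:v0+r+1,u0-r:u0+r+1]; w=np.clip(w-np.percentile(w,60)-off,0,None)
    v,u=np.mgrid[v0-r:v0+r+1,u0-r:u0+r+1]; return (u*w).sum()/w.sum(),(v*w).sum()/w.sum()
E
python3 - <<'E'
from h import *
plan(np.array([.563,-.0257,.068])+(.1135-.0585)*EY,EX)
s=viewer.snapshot("scene"); save(s,"pics/s8.png",(190,130,340,270),5)
D=np.array([.4734,.1021,.06])+.12*EX
p=proj(s,D+[0,0,.015]); h=hole(s,round(p[0]),round(p[1]),7,20); H=onplane(s,*h,.075)
print("deck centre px in crop",(p-[190,130])*5,"hole",(np.array(h)-[190,130])*5,"rel x,y",(H-D)@EX,(H-D)@EY)
E
```

```text
t 13.45 tcp [0.5704 0.0244 0.0684] q [-1.530e-01  6.890e-01  1.695e+00  1.000e-03  7.570e-01 -3.000e-03] gap 0.002 F [ 0.06 -0.27 -0.16]
tool axes
 [[ 0.     0.15   0.989]
 [ 0.     0.989 -0.15 ]
 [-1.     0.     0.   ]]
delta in tool mm [0.4 4.3 0.1] in goal axes [0.4 4.3 0.1] rot deg [-0.1   0.01 -0.02]
deck centre px in crop [366.61046468 445.45094895] hole [381.32312938 434.54861993] rel x,y -0.010420379823073402 -0.003435504454250931
```

View pics/s8.png

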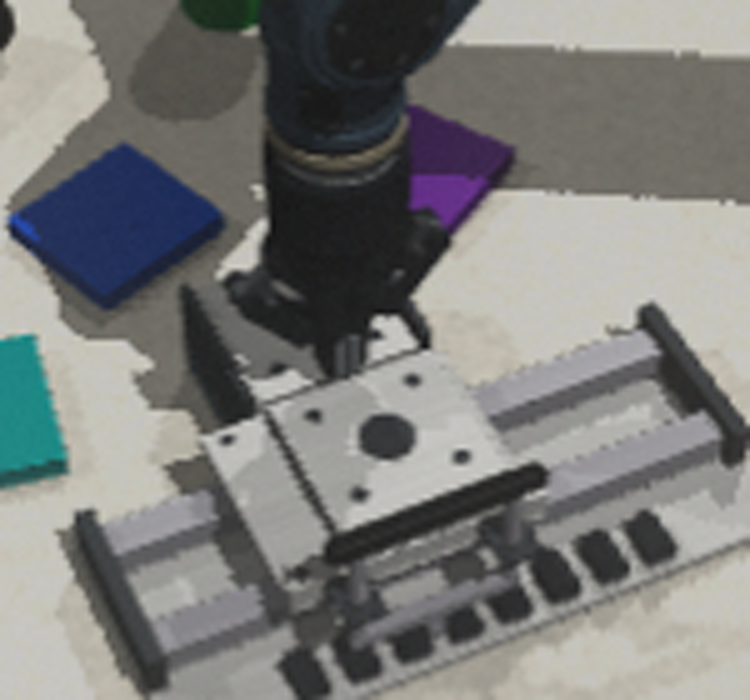

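The plate (hole at (387,436)) lies on the deck, about 4 mm short of centre. I nudge it 3 mm more, then back off and go up.

Emit:
{"api": "move_arm", "payload": {"deltas": [0,0,3,0,0,0,0,0,0,0,0,0,0,0,0,0,-5,0,0,0,0,0,0,-8,0,0,0,0,0,-20,-5,0,0,0,0,0,-40,0,0,0,0,0,0,-40,-40,0,0,0,0,0,0,-50,0,0,0,0,0,0,-50,0,0,0,0,0,0,-50,0,0,0,0]}}

```text
t: 14.5
tcp_pos: [0.5397, -0.1767, 0.1644]
tool_rot: [0.053, 0.705, -0.053, 0.706]
force: [1.0, -0.6, 0.4]
finger_gap: -0.001
```

Emit:
{"api": "move_arm", "payload": {"deltas": [0,0,-50,0,0,0,0,0,0,-50,0,0,0,0,0,0,-50,0,0,0,0,0,0,-50,0,0,0,0,0,0,0,0,0,0,0]}}

```text
t: 15.0
tcp_pos: [0.509, -0.3806, 0.164]
tool_rot: [0.054, 0.704, -0.058, 0.706]
force: [-0.5, -0.1, 0.2]
finger_gap: -0.004
```

Run:
```python
from h import *
import pickle
st=manip.sense(); print(st["t"],st["tcp_pos"],st["force"])
D=np.array([.4734,.1021,.06])+.12*EX
for n in("scene","top"):
    s=viewer.snapshot(n); save(s,f"pics/{n}9.png",(190,130,340,270) if n=="scene" else (170,120,310,260),5)
    p=proj(s,D-.012*EX+[0,0,.015]); 
    for _ in range(4): h=hole(s,round(p[0]),round(p[1]),7,20); p=h
    H=onplane(s,*h,.075); print(n,"hole px",np.round(h,1),"rel deck x,y",((H-D)@EX).round(4),((H-D)@EY).round(4))
    C=cloud(s); d=C-H; m=(abs(d@EX)<.045)&(abs(d@EY)<.042)&(C[...,2]>.05)&(C[...,2]<.09)
    P=C[m]; c=np.linalg.lstsq(np.c_[(P-H)@EX,(P-H)@EY,np.ones(len(P))],P[:,2],rcond=None)[0]; print(" plate z",c[2].round(4),"tilt",c[:2].round(4))
    # second plate
    p=proj(s,[.563,-.0257,.062])
    for _ in range(4): h=hole(s,round(p[0]),round(p[1]),7,20); p=h
    H2=onplane(s,*h,.062); print(" second hole",H2.round(4), "vs start", ((H2-[.563,-.0257,.062])@np.c_[EX,EY]).round(4))
    m=(C[...,2]>.1)&(C[...,2]<.15)&(C[...,0]>.5)&(C[...,0]<.7)&(C[...,1]>.12)&(C[...,1]<.21)
    P=C[m]
    if len(P): print(" bar",len(P),np.median(P[:,2]).round(4),cv2.minAreaRect((P[:,:2]*1000).astype(np.float32)))
```

```text
15.0 [ 0.50895343 -0.38055737  0.16396943] [-0.45191867 -0.12402186  0.20890201]
scene hole px [267.2 217.3] rel deck x,y -0.0122 -0.001
 plate z 0.0753 tilt [0.0064 0.0007]
 second hole [ 0.5634 -0.0252  0.062 ] vs start [0.0003 0.0005]
 bar 275 0.1201 ((607.0126953125, 168.3631591796875), (15.254838943481445, 124.69419860839844), 82.3354721069336)
top hole px [225.  182.6] rel deck x,y -0.0127 -0.0017
 plate z 0.0748 tilt [ 0.0005 -0.0023]
 second hole [ 0.5627 -0.0256  0.062 ] vs start [-0.0003  0.    ]
 bar 186 0.1202 ((603.7340087890625, 164.32205200195312), (14.691227912902832, 122.52537536621094), 81.29119873046875)
```

View pics/scene9.png

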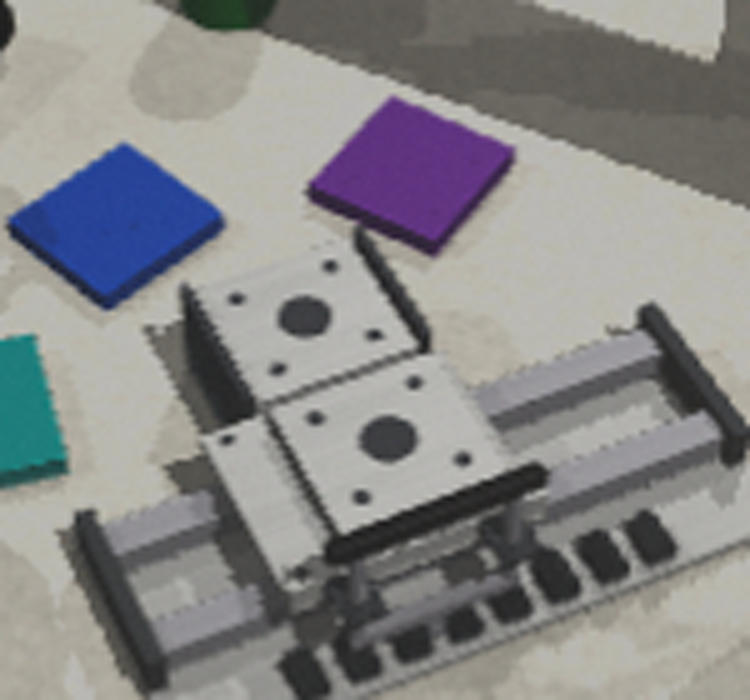

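View pics/top9.png

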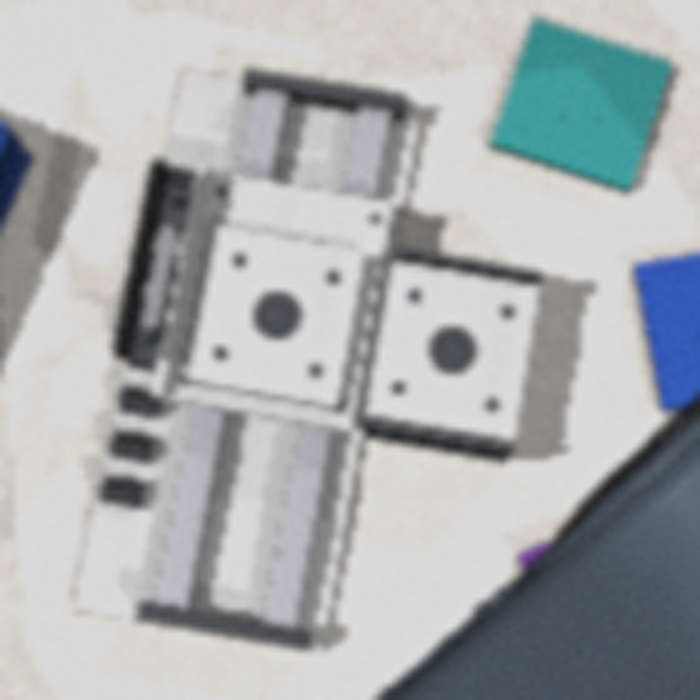

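Both pictures show the plate flat and wholly on the deck (hole at (388,438) and (278,315)), the second plate unmoved and the bar down. I hand in.

```bash
python3 -c "
from station import job
print(job.sign_off())"
```

```text
the job is handed in; nothing more can be done
None
```

The job is done and handed in at 15 s on the robot's clock. The hand-in reports no verdict, so what follows rests on my own checks.

**What I did:** I lifted the release bar about 20 mm, slid the carriage 120 mm and let the bar drop into the notch at 0.12. I then pushed the top plate off the stack onto the deck with the shut fingers, at about 3 N, and moved the arm clear.

**Last checks, from both cameras:**

| Check | Measured | Allowed |
|---|---|---|
| Plate centre to deck centre, along the rail | −12 mm (scene), −13 mm (top) | 25 mm |
| Plate centre to deck centre, across the rail | −1 mm (scene), −2 mm (top) | 14 mm |
| Top face of the plate above the table | 75 mm | 75 mm expected |
| Plate tilt | under 0.007 rad | 0.06 rad |
| Second plate moved | within 1 mm | 10 mm |
| Bar height | same as at the start (latched) | under 3 mm lifted |
| Deck centre ahead of the magazine centre | about 13 mm | 22 mm |

- **Notch choice:** the next notch back would have left the deck about 17 mm behind the magazine centre, so 0.12 was the better fit.
- **Bar position:** the two cameras differed by about 4 mm on where the bar is. Its height agreed.
- **Not measured:** I did not measure the lower two plates or the bin, cup, drill and profile. The arm never came near the bystanders, and the wrist felt no unexpected contact.

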